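# Push the jammed plug out of the feed tube

## Robot

A 6-joint arm with a two-finger parallel gripper is mounted at the origin on a cart in front of the work surface, level with it; the furniture and walls round the work are solid. World frame = base frame: x ahead of the robot, y to its left, z up, the work surface at z = 0. Lengths are in m, angles in rad, forces in N, time in s.
With the tool pointing down it reaches from about 0.425 to 0.95 m from the base axis. Payload 3.5 kg.
Tool frame: the origin (TCP) lies midway between the tips of the shut fingers; the grasp point (between the pads) lies 19 mm behind it; x points along the fingers, z is the direction in which the jaws open and shut, and the axes are right-handed (so a half turn about x gives the same grasp; the last joint's range is limited). The gripper opens to 85 mm and grips with 20 to 120 N. Pads are 22 mm wide; open, the fingers measure 114 mm over their backs; the gripper's body (76 mm by 85 mm) begins 54 mm behind the grasp point. The pads swing forward as they close: fully open they stand 13 mm farther back than shut.
Start: joints at [1.038, 0.286, 1.577, -0, 1.279, -0.15], TCP at [0.252, 0.626, 0.231] pointing down, gripper open.
Joint ranges: [-2.77, 2.77], [-0.9, 2.22], [0.21, 2.48], [-1.53, 4.67], [0.24, 2.81], [-2.84, 2.84]. Speed limits (rad/s): [2.79, 2.79, 3.14, 3.14, 3.14, 3.14].

## Interface

Orientations are given as a rotation vector (axis times angle).
In Python, from workcell import ctrl, vision gives the robot as it stands. The module is installed in compiled form; this text tells all that it offers.
- The arm moves only by the tool arm_command, never from a script. Its argument "commands" is a list that holds one entry, the list of rows, each a list of 7 numbers: the shift along the tool's x, y, z in mm, then the turn, a rotation vector about the tool's x, y, z in rad, then the finger opening in mm, from 0 to 85.4. In form: [[[x, y, z, ax, ay, az, grip], ...]]. A call has exactly 5 rows; each row shifts and turns the pose as measured when the row begins, along the tool's axes as they then stand; what a row does not reach is not made up. A row lasts 1/8 s, in which the tool goes at most 62.5 mm and 10.7 degrees, less where a joint would pass 70% of its speed; a pose out of reach is approached as far as the arm can. A call with a gripper value outside its range is refused whole. The fingers move at their own pace and stop on an object; the grip force is fixed at half the most. Time passes only in rows, so rows that do not move let the fingers close, or fill a call up. It gives the time, the measured TCP pose, the force and the opening at its end, in the units of the state.
- ctrl.state(): the state, without advancing time (a new reading comes with each control period).
- vision.get_image(name): name is "scene" or "top"; returns a dict with "image" (384x512x3 uint8, red, green, blue), "camera_matrix" (3x3 intrinsics, pixels), "distortion" ([k1, k2, p1, p2, k3] as OpenCV has them; the pictures are not rectified), "T" (4x4, takes a point from camera to world coordinates). Camera axes: x right, y down, z forward; pixel columns grow to the right and rows downward; lengths in m; the calibration is good to about 2 mm. A picture is of the moment at which its call begins. There is no depth.
- ctrl.finish_job(): hands the job in, once; it reports no verdict.
The state is a dict: "t": time; "joint_pos": joint angles; "qvel": joint speeds; "effort": joint torques, N m; "tool_pos": TCP position; "tcp_rot": TCP orientation; "ft_force": force on the tool from outside, world axes, zero at the start; "ft_torque": the same for the moment, N m; "finger_gap": finger opening in m.
Only numpy, scipy, OpenCV 4.12 (cv2) and the standard library are available. Lean on these libraries where they do the work, as an engineer would, in place of code of your own. Each camera call takes 0.05 s, during which the arm holds its last target.

## Task

A tapered wooden plug is jammed at the bottom of the clear feed tube that leans in its blue stand. First swing the tube fully upright, then put the long push rod with the red knob down into it until its flange sits on the tube's mouth, so that the plug drops into the tray below. Leave the tube upright and the rod standing fully home in it; the short rod with the black knob does not reach the plug.

Things in the scene. Friction and masses are not known exactly. Their poses are not given: they have to be found in the camera images.
- feed_tube (a joint): tube hinge, rad: 0 = leaning as found (0.35 off vertical), 0.35 = upright, at its stop. The level hinge axis crosses the tube axis 105 mm below the mouth, 60 mm above the bench. Stiff (0.06 N m, 1 to 6 N at the mouth), stays put. Push the mouth's low side level, or in an arc, toward the hinge to raise it. Blue posts (78 mm high, 36 wide) stand 47 to 60 mm from the tube to both sides along the hinge axis
- tube_mouth (a point): centre of the tube's mouth, moves with it; z out of the mouth along the tube, x along the hinge. Clear tube 110 mm long, bore 28, outside 34, its top 18 mm flared to 48 outside, 42 inside. Upright, the mouth is 165 mm and the foot 55 mm above the bench. Fixed grey catch tray (110 x 110 x 25 mm) centred under the hinge
- push_rod: long push rod upright in one hole of a wooden rack (60x150x55 mm, holes 50 deep, 80 apart); the other holds a short rod with a black knob. Origin: centre of its lower tip, z up to the knob. Aluminium shaft 16 mm thick, 118 mm long up to a flange 60 mm wide, 5 thick; above it the red knob to grip, 24 mm thick, 45 tall (123 to 168 mm above the origin). About 0.12 kg
- plug: light wooden plug, 34 mm long, 25 mm thick, its lowest 16 mm tapering to 14 mm; origin at the centre of the thin end, z to the thick end. Wedged thin end down on two spring-loaded balls near the tube's foot, its top about 70 mm below the mouth; a push of 5 to 15 N drives it past them, free after about 30 mm
There are look-alikes about, which are no part of the job. Leave any green or turquoise look-alike of the push_rod alone.

How it is judged:
By the outcome, as a careful person would: the job done as asked, in the order asked, and still so for the second after the job is handed in, with the robot touching nothing.
It also fails if it takes over 56 s, if anything falls off the work surface, if the arm or the gripper's body presses on something with over 40 N, if the wrist force passes 120 N, or if a joint passes its speed limit or range.

## Working session

There is one attempt and no reset: what is moved stays moved. The work goes in short steps, Python scripts to look and compute and a tool call to move; the robot and the scene stay as the last step left them, time stands still between calls to the robot, and variables do not carry over. Pictures are saved under pics/ and viewed, and the job is handed in when it is done.

Besides the shell and the picture viewer there is one more tool, called in YAML: its name, and indented under it one key for each argument. arm_command: Moves the arm, as the interface text tells. Its arguments: {"type":"object","properties":{"commands":{"type":"array"}},"required":["commands"]}

```bash
mkdir -p pics
python3 - <<'E'
from workcell import ctrl, vision
import cv2, pickle
s=ctrl.state(); print({k:s[k] for k in s})
for n in("scene","top"):
    d=vision.get_image(n); pickle.dump(d,open(n+'0.pkl','wb'))
    cv2.imwrite(f'pics/{n}0.png',d['image'][:,:,::-1]); print(n,d['camera_matrix'],d['distortion'],d['T'])
E
```

```text
{'t': 0.0, 'joint_pos': array([ 1.03800215e+00,  2.87202090e-01,  1.57820273e+00,  3.87299424e-05,
        1.27856906e+00, -1.50003896e-01]), 'qvel': array([-0.000685  ,  0.000169  , -0.00042668,  0.00026517,  0.00027622,
       -0.00054589]), 'effort': array([-5.73783564e-04, -4.05978763e+01, -2.92630523e+01, -1.53529345e-04,
        5.88890776e-03,  2.09003588e-06]), 'tool_pos': array([0.25174702, 0.62558673, 0.22990895]), 'tcp_rot': array([-0.92387069,  1.36854462,  0.92223893]), 'ft_force': array([-0.53038253,  0.74522544, -0.35535803]), 'ft_torque': array([ 0.03625577, -0.00068024,  0.04012519]), 'finger_gap': 0.08541955026991532}
scene [[408.29315911   0.         250.88822921]
 [  0.         408.29315911 190.24530658]
 [  0.           0.           1.        ]] [-0.00789406  0.          0.          0.          0.        ] [[ 0.65926655 -0.31239841  0.68394068 -0.22837604]
 [-0.75161696 -0.2484383   0.61102403 -0.75664534]
 [-0.02096587 -0.91688911 -0.398591    0.57967255]
 [ 0.          0.          0.          1.        ]]
top [[402.17525374   0.         258.33466747]
 [  0.         402.17525374 192.73017632]
 [  0.           0.           1.        ]] [-0.06961824  0.          0.          0.          0.        ] [[-0.00525174 -0.99869056  0.05088797  0.47831114]
 [-0.99997893  0.00543902  0.00354254 -0.05793644]
 [-0.00381468 -0.05086829 -0.99869808  1.22039936]
 [ 0.          0.          0.          1.        ]]
```

View pics/scene0.png

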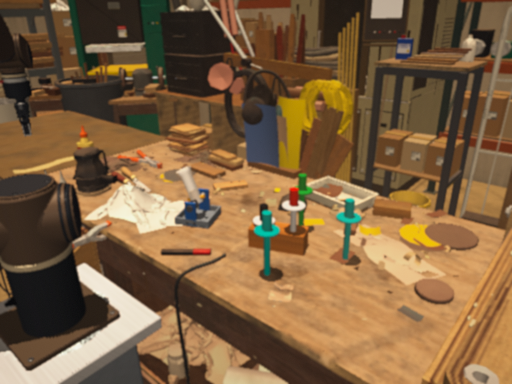

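View pics/top0.png

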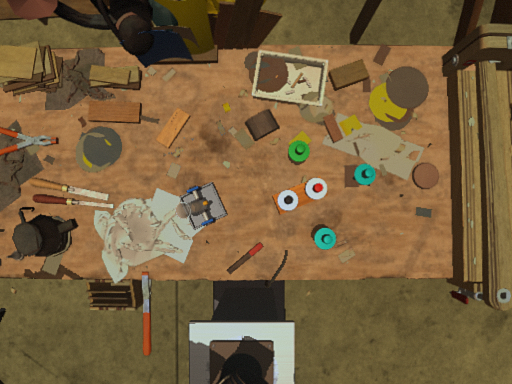

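The top view shows the rack with the red knob at (317,187) and the black knob at (289,200). The blue stand is at (203,205). A green decoy is at (299,150), and turquoise ones are at (365,174) and (325,237). I'll zoom in on these.

Run:
```python
import cv2
a=cv2.imread('pics/scene0.png'); b=cv2.imread('pics/top0.png')
A=cv2.resize(a[150:290,165:375],None,fx=3.8,fy=3.8,interpolation=cv2.INTER_CUBIC)
B=cv2.resize(b[130:260,170:390],None,fx=3.6,fy=3.6,interpolation=cv2.INTER_CUBIC)
cv2.imwrite('pics/sA.png',A);cv2.imwrite('pics/tB.png',B)
```

```text
(no output)
```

View pics/sA.png

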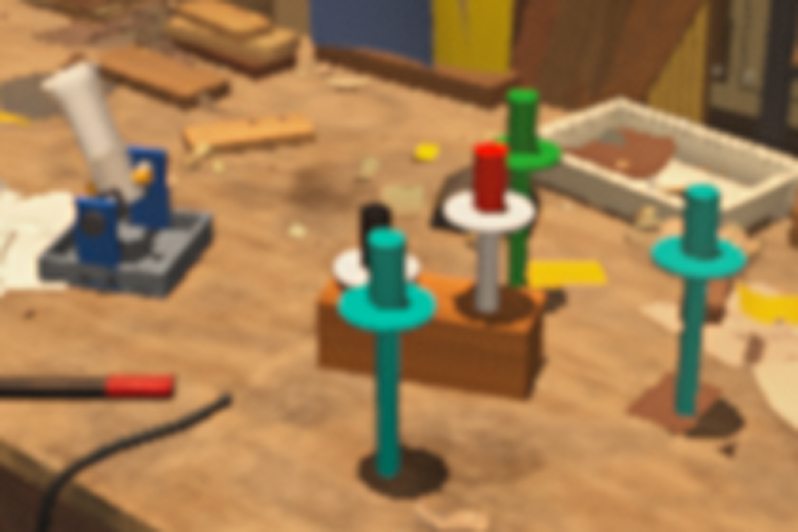

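View pics/tB.png

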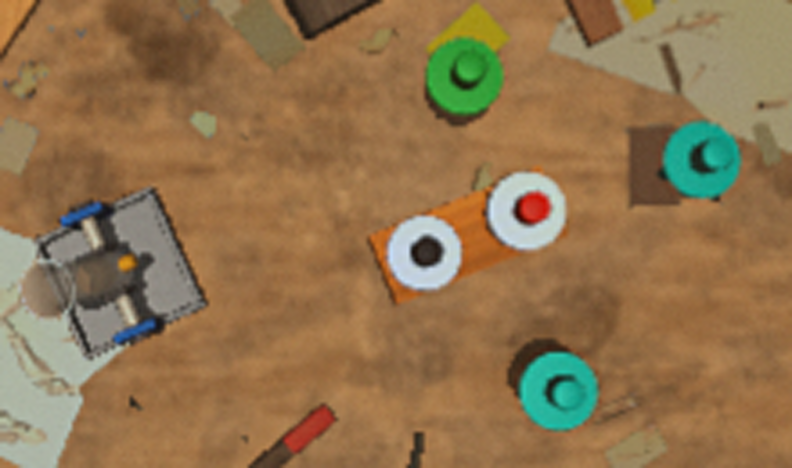

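```bash
cat > h.py <<'E'
import numpy as np, cv2, pickle
def ray(d,uv):
    p=cv2.undistortPoints(np.array([[uv]],float),d['camera_matrix'],d['distortion'])[0,0]
    T=d['T']; return T[:3,3], T[:3,:3]@np.array([p[0],p[1],1])
def plane(d,uv,z):
    o,r=ray(d,uv); return (o+r*(z-o[2])/r[2])
def proj(d,P):
    T=np.linalg.inv(d['T']); P=np.atleast_2d(P).astype(float)
    rv=cv2.Rodrigues(T[:3,:3])[0]
    return cv2.projectPoints(P,rv,T[:3,3],d['camera_matrix'],d['distortion'])[0][:,0]
def tri(d1,u1,d2,u2):
    o1,r1=ray(d1,u1);o2,r2=ray(d2,u2)
    s=np.linalg.lstsq(np.c_[r1,-r2],o2-o1,rcond=None)[0]
    a=o1+s[0]*r1;b=o2+s[1]*r2; return (a+b)/2,np.linalg.norm(a-b)
def blobs(d,f,box,amin=8):
    im=d['image'].astype(int);m=f(im[...,0],im[...,1],im[...,2])
    x0,y0,x1,y1=box;k=np.zeros(m.shape,np.uint8);k[y0:y1,x0:x1]=m[y0:y1,x0:x1]
    n,l,st,c=cv2.connectedComponentsWithStats(k)
    return [(c[i].round(2),st[i]) for i in range(1,n) if st[i][4]>=amin],l
red=lambda r,g,b:(r>120)&(g<70)&(b<70)
white=lambda r,g,b:(r>170)&(g>170)&(b>170)
blue=lambda r,g,b:(b>90)&(b>r+50)&(b>g+25)
E
python3 - <<'E'
from h import *
t=pickle.load(open('top0.pkl','rb'));s=pickle.load(open('scene0.pkl','rb'))
for nm,d,bx in(('top',t,(260,160,340,220)),('scene',s,(240,170,320,240))):
    for f in(red,white):
        print(nm,[(c,st) for c,st in blobs(d,f,bx)[0]])
for nm,d,bx in(('top',t,(170,170,240,240)),('scene',s,(165,160,230,235))):
    print(nm,'blue',blobs(d,blue,bx)[0])
E
```

```text
top [(array([318.08, 187.24]), array([315, 184,   8,   8,  49], dtype=int32))]
top [(array([315.51, 188.26]), array([306, 178,  21,  21, 256], dtype=int32)), (array([287.26, 199.79]), array([278, 190,  20,  20, 242], dtype=int32))]
scene [(array([293.27, 195.87]), array([289, 188,  10,  17, 134], dtype=int32)), (array([286.33, 237.62]), array([275, 235,  27,   5,  66], dtype=int32))]
scene [(array([293.25, 205.72]), array([283, 201,  22,   9, 112], dtype=int32)), (array([256.64, 220.32]), array([253, 216,   8,   9,  50], dtype=int32)), (array([272.89, 219.67]), array([272, 218,   3,   4,   9], dtype=int32))]
top blue [(array([191.76, 189.1 ]), array([187, 186,  11,   7,  29], dtype=int32)), (array([206.89, 221.41]), array([202, 219,  11,   6,  27], dtype=int32))]
scene blue [(array([203.38, 190.12]), array([200, 189,   8,   3,  16], dtype=int32)), (array([190.35, 203.43]), array([186, 202,   9,   4,  23], dtype=int32)), (array([201.44, 205.78]), array([200, 203,   4,   6,  18], dtype=int32)), (array([187.08, 215.62]), array([186, 214,   4,   5,  13], dtype=int32))]
```

Run:
```python
from h import *
t=pickle.load(open('top0.pkl','rb'));s=pickle.load(open('scene0.pkl','rb'))
print('flange',plane(t,(316,188),.128),'short flange',plane(t,(287.5,199.5),.128))
print('knob top',plane(t,(318.3,187.2),.173))
print('flange scene', plane(s,(293.5,205),.128), 'tri knobtop', tri(t,(318.3,187.2),s,(293.8,188.5)))
z=lambda p:(p[0]/3.6+170-.36,p[1]/3.6+130-.36)
pp=[plane(t,u,.078) for u in((191.76,189.1),(206.89,221.41))];print('posts',pp,np.mean(pp,0),np.linalg.norm(pp[0]-pp[1]))
c=[plane(t,z(p),.025) for p in((155,190),(205,305),(90,357),(40,240))];print('tray',c,np.mean(c,0),[np.linalg.norm(c[i]-c[i-1]) for i in range(4)])
print('mouth',plane(t,z((48,288)),.158))
H=np.mean(pp,0)
a=pp[1]-pp[0];a/=np.linalg.norm(a);print('hinge dir',a)
```

```text
flange [ 0.54601895 -0.21119949  0.128     ] short flange [ 0.51511974 -0.13322782  0.128     ]
knob top [ 0.54529182 -0.21093514  0.173     ]
flange scene [ 0.5434264  -0.21162506  0.128     ] tri knobtop (array([ 0.54506757, -0.21065224,  0.17303963]), np.float64(0.0007015297809085701))
posts [array([0.5479253 , 0.13598742, 0.078     ]), array([0.45577378, 0.09262423, 0.078     ])] [0.50184954 0.11430582 0.078     ] 0.10184433673997251
tray [array([0.57077754, 0.08233801, 0.025     ]), array([0.47538748, 0.04096639, 0.025     ]), array([0.43292048, 0.13612305, 0.025     ]), array([0.5297941 , 0.17793324, 0.025     ])] [0.5022199  0.10934017 0.025     ] [np.float64(0.10401004988450711), np.float64(0.10397535302424646), np.float64(0.10420286134061071), np.float64(0.10551109211600783)]
mouth [0.4886949  0.14563303 0.158     ]
hinge dir [-0.90482717 -0.42577903  0.        ]
```

```bash
cat >> h.py <<'E'
from scipy.spatial.transform import Rotation as R
def plan(goal,zdir=None):
    """remaining shift in tool axes (mm) and turn (rotvec tool frame); tool down, jaw axis zdir (xy)"""
    from workcell import ctrl
    s=ctrl.state();M=R.from_rotvec(s['tcp_rot']).as_matrix()
    print('t',round(s['t'],2),'tcp',(s['tool_pos']*1e3).round(1),'F',s['ft_force'].round(1),'gap',round(s['finger_gap']*1e3,1))
    if zdir is None: z=M[:,2].copy()
    else: z=np.array([zdir[0],zdir[1],0.])
    z[2]=0;z/=np.linalg.norm(z)
    if z@M[:,2]<0: z=-z
    x=np.array([0,0,-1.]);G=np.c_[x,np.cross(z,x),z]
    print('tool shift',(M.T@(np.array(goal)-s['tool_pos'])*1e3).round(1),'turn',R.from_matrix(M.T@G).as_rotvec().round(3),'after-turn shift',(G.T@(np.array(goal)-s['tool_pos'])*1e3).round(1))
    print('axes y',M[:,1].round(3),'z',M[:,2].round(3),'q',s['joint_pos'].round(2))
E
python3 - <<'E'
from h import *
t=pickle.load(open('top0.pkl','rb'))
for u in ((299,151),(365,174),(325,237),(40,235)): print(plane(t,u,.15))
n=np.array([-.41,.912]);m=np.array([.502,.1125])+.036*n
print('mouth',m)
g=m+.075*n; print(g)
plan([*g,.20],n)
plan([*g,.20],[n[1],-n[0]])
E
```

```text
[ 0.64432516 -0.16379433  0.15      ]
[ 0.58159916 -0.34051212  0.15      ]
[ 0.4141665 -0.2305687  0.15     ]
[0.42110632 0.53958271 0.15      ]
mouth [0.48724  0.145332]
[0.45649  0.213732]
t 0.1 tcp [251.8 625.6 230. ] F [-0.1 -0.4 -0. ] gap 85.3
tool shift [  30.6 -343.8 -305.6] turn [-0.805 -0.002 -0.001] after-turn shift [  30.   -17.8 -459.6]
axes y [-0.928  0.374  0.   ] z [ 0.374  0.928 -0.002] q [ 1.04  0.29  1.58 -0.    1.28 -0.15]
t 0.1 tcp [251.8 625.6 230. ] F [-0.1 -0.4 -0. ] gap 85.3
tool shift [  30.6 -343.8 -305.6] turn [ 0.766 -0.002  0.001] after-turn shift [  30.  -459.6   17.8]
axes y [-0.928  0.374  0.   ] z [ 0.374  0.928 -0.002] q [ 1.04  0.29  1.58 -0.    1.28 -0.15]
```

arm_command:
  commands:
    - [[0,-45,-40,0.153,0,0,0],[0,-50,-33,0.153,0,0,0],[0,-55,-25,0.153,0,0,0],[0,-58,-16,0.153,0,0,0],[0,-60,-7,0.153,0,0,0]]

```text
t: 0.72
tool_pos: [0.3831, 0.3491, 0.2267]
tcp_rot: [-0.322, 1.552, 0.315]
ft_force: [1.3, 0.6, 0.1]
finger_gap: -0.0
```

Run:
```python
from h import *
plan([.4565,.2137,.14],[.912,.41])
```

```text
t 0.72 tcp [383.1 349.1 226.7] F [1.3 0.6 0.1] gap -0.0
tool shift [  87.2 -153.1   14.3] turn [-0.016 -0.005  0.003] after-turn shift [  86.7 -153.6   11.4]
axes y [-0.395  0.919 -0.003] z [ 0.919  0.395 -0.005] q [ 0.54 -0.05  1.96 -0.    1.24  0.14]
```

arm_command:
  commands:
    - [[15,-50,4,-0.016,-0.005,0.003,0],[20,-50,4,0,0,0,0],[25,-45,3,0,0,0,0],[30,-8,0,0,0,0,0],[4,0,0,0,0,0,0]]

```text
t: 1.35
tool_pos: [0.4576, 0.2051, 0.1304]
tcp_rot: [-0.325, 1.545, 0.325]
ft_force: [-0.1, 0.5, 0.2]
finger_gap: -0.0001
```

```bash
python3 - <<'E'
from h import *
from workcell import vision
plan([.502-.41*.031,.1125+.912*.031,.13],[.912,.41])
n=np.array([-.41,.912])
for nm in('top','scene'):
    d=vision.get_image(nm);pickle.dump(d,open(nm+'1.pkl','wb'))
    b=d['image'][:,:,::-1]
    b=b[150:250,150:270] if nm=='top' else b[130:240,150:260]
    cv2.imwrite(f'pics/{nm}1.png',cv2.resize(b,None,fx=5,fy=5,interpolation=cv2.INTER_CUBIC))
E
python3 -c "
import cv2,numpy as np
a=cv2.imread('pics/top1.png');b=cv2.imread('pics/scene1.png')
b=cv2.resize(b,(500,500));print(a.shape)
cv2.imwrite('pics/c1.png',np.hstack([cv2.resize(a,(400,333)),cv2.resize(b,(333,333))]))"
```

```text
t 1.35 tcp [457.6 205.1 130.4] F [-0.1  0.5  0.2] gap -0.1
tool shift [  0.4 -71.6   3.1] turn [-0.008  0.001  0.   ] after-turn shift [  0.4 -71.6   2.5]
axes y [-0.403  0.915 -0.   ] z [0.915 0.403 0.001] q [ 0.22  0.01  2.08  0.    1.05 -0.2 ]
(500, 600, 3)
```

View pics/c1.png

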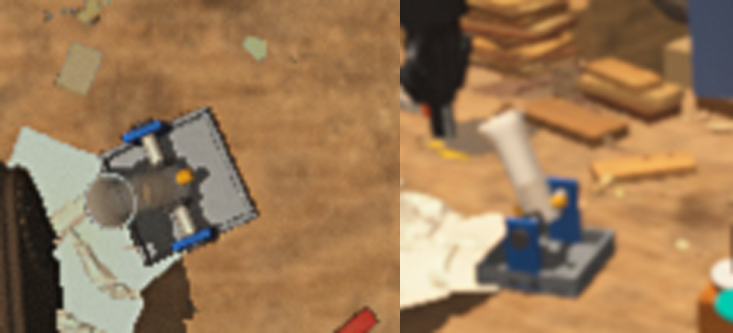

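arm_command:
  commands:
    - [[0,-14,2,-0.008,0,0,0],[0,-14,1,0,0,0,0],[0,-6,0,0,0,0,0],[0,-6,0,0,0,0,0],[0,-6,0,0,0,0,0]]

```text
t: 2.08
tool_pos: [0.4838, 0.1659, 0.1376]
tcp_rot: [-0.334, 1.531, 0.337]
ft_force: [-0.4, 1.5, 0.9]
finger_gap: 0.0002
```

Run:
```python
from h import *
plan([.502-.41*.035,.1125+.912*.035,.13],[.912,.41])
```

```text
t 2.08 tcp [483.8 165.9 137.6] F [-0.4  1.5  0.9] gap 0.2
tool shift [  7.5 -21.2  -5.6] turn [0.006 0.013 0.001] after-turn shift [  7.6 -21.2  -5.3]
axes y [-0.415  0.91  -0.001] z [0.91  0.415 0.013] q [ 0.13  0.02  2.06  0.    1.05 -0.3 ]
```

arm_command:
  commands:
    - [[3,-5,-2,0.006,0.013,0,0],[3,-5,-2,0,0,0,0],[1,-5,-1,0,0,0,0],[0,-4,0,0,0,0,0],[0,-3,0,0,0,0,0]]

```text
t: 2.7
tool_pos: [0.487, 0.145, 0.1298]
tcp_rot: [-0.324, 1.549, 0.335]
ft_force: [-7.0, 16.3, 5.2]
finger_gap: 0.0
```

```bash
cat > snap.py <<'E'
from h import *
from workcell import vision
import sys
k=sys.argv[1]; tb=eval(sys.argv[2]); sb=eval(sys.argv[3]); o=[]
for nm,bx in(('top',tb),('scene',sb)):
    d=vision.get_image(nm);pickle.dump(d,open(f'{nm}{k}.pkl','wb'))
    x0,y0,x1,y1=bx;b=d['image'][y0:y1,x0:x1,::-1]
    f=400/(y1-y0);o.append(cv2.resize(b,(int((x1-x0)*f),400),interpolation=cv2.INTER_CUBIC))
im=np.hstack(o);f=min(1,800/im.shape[1]);cv2.imwrite(f'pics/c{k}.png',cv2.resize(im,None,fx=f,fy=f));print(im.shape)
E
python3 - <<'E'
from h import *
plan([.502-.41*.035,.1125+.912*.035,.13],[.912,.41])
E
python3 snap.py 2 "(150,150,250,250)" "(150,130,250,230)"
```

```text
t 2.7 tcp [487.  145.  129.8] F [-7.  16.3  5.2] gap 0.0
tool shift [-0.2 -0.8  0.3] turn [-0.003 -0.002 -0.008] after-turn shift [-0.2 -0.8  0.3]
axes y [-0.407  0.913  0.008] z [ 0.913  0.407 -0.002] q [ 0.09  0.03  2.06  0.01  1.05 -0.34]
(400, 800, 3)
```

View pics/c2.png

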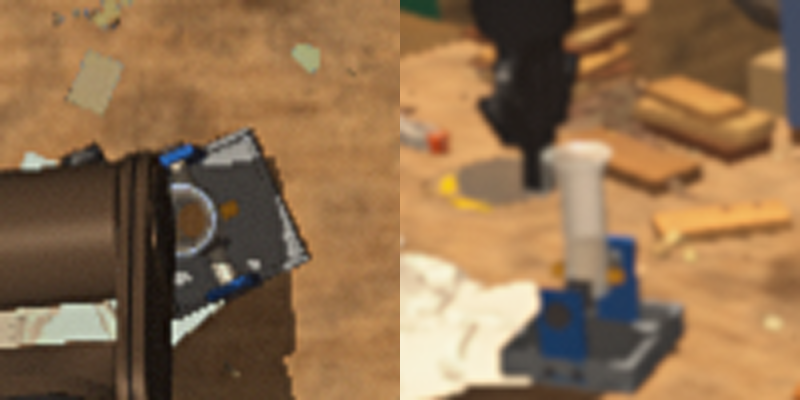

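arm_command:
  commands:
    - [[0,-3,0,0,0,0,0],[0,-3,0,0,0,0,0],[0,10,0,0,0,0,0],[0,30,0,0,0,0,0],[-30,40,0,0,0,0,50]]

```text
t: 3.42
tool_pos: [0.4528, 0.2175, 0.1592]
tcp_rot: [-0.311, 1.558, 0.341]
ft_force: [0.8, 0.0, 0.4]
finger_gap: 0.0173
```

```bash
python3 snap.py 3 "(160,150,260,250)" "(150,130,250,230)"
python3 - <<'E'
from h import *
plan([.5455,-.211,.136],[.912,.41])
E
```

```text
(400, 800, 3)
t 3.52 tcp [455.6 220.4 164.8] F [ 0.  -0.5 -0.4] gap 32.2
tool shift [  19.8 -431.1  -93.9] turn [-0.003  0.004 -0.02 ] after-turn shift [  28.8 -430.3  -94.9]
axes y [-0.408  0.913  0.02 ] z [0.913 0.408 0.004] q [ 0.24 -0.02  2.05  0.02  1.12 -0.19]
```

View pics/c3.png

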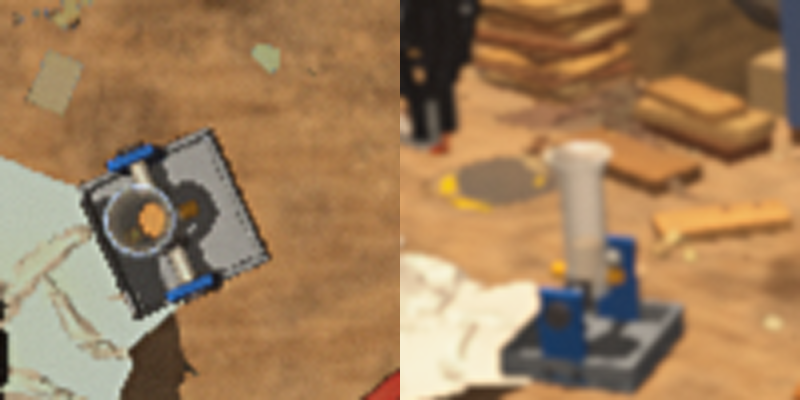

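Run:
```python
from h import *
d=pickle.load(open('top3.pkl','rb'));s=pickle.load(open('scene3.pkl','rb'))
print('mouth',plane(d,(194.4,204.4),.165))
# scene mouth ellipse centre zoom(579,152)-> 
u=(150+(579-400)/4-.4,130+152/4-.4);print('scene',plane(s,u,.165), 'tri',tri(d,(194.4,204.4),s,u))
print('proj of foot/plug',proj(d,[[.502,.1125,.165],[.502,.1125,.095],[.502,.1125,.055]]))
```

```text
mouth [0.50227125 0.1141256  0.165     ]
scene [0.50514122 0.11990588 0.165     ] tri (array([0.50158681, 0.11433276, 0.16728977]), np.float64(0.0017095685777378357))
proj of foot/plug [[195.01532946 204.50024198]
 [199.0303599  205.04170036]
 [201.10942313 205.32196373]]
```

arm_command:
  commands:
    - [[-45,0,0,0,0,-0.02,50],[-45,-20,-5,0,0,0,50],[0,-58,-12,0,0,0,50],[0,-58,-12,0,0,0,50],[0,-58,-12,0,0,0,50]]

```text
t: 4.15
tool_pos: [0.4987, 0.021, 0.2568]
tcp_rot: [-0.343, 1.539, 0.331]
ft_force: [1.6, -0.5, -0.1]
finger_gap: 0.0499
```

Run:
```python
from h import *
plan([.5455,-.211,.22],[.912,.41])
```

```text
t 4.15 tcp [498.7  21.  256.8] F [ 1.6 -0.5 -0.1] gap 49.9
tool shift [  38.7 -230.1  -54.3] turn [0.008 0.004 0.009] after-turn shift [  36.8 -230.8  -52.4]
axes y [-0.417  0.909 -0.009] z [0.909 0.417 0.003] q [-0.16 -0.13  1.98 -0.01  1.29 -0.59]
```

arm_command:
  commands:
    - [[5,-57,-13,0.008,0.004,0.009,50],[8,-57,-13,0,0,0,50],[10,-57,-13,0,0,0,50],[10,-50,-12,0,0,0,50],[0,-4,0,0,0,0,50]]

```text
t: 4.78
tool_pos: [0.5434, -0.2207, 0.2209]
tcp_rot: [-0.329, 1.549, 0.322]
ft_force: [-0.3, 0.3, -0.1]
finger_gap: 0.0498
```

```bash
python3 - <<'E'
from h import *
plan([.5455,-.211,.137],[.912,.41])
E
python3 snap.py 4 "(260,130,360,230)" "(240,150,340,250)"
```

```text
t 4.78 tcp [ 543.4 -220.7  220.9] F [-0.3  0.3 -0.1] gap 49.8
tool shift [83.9  8.4  6.1] turn [-0.008 -0.004  0.003] after-turn shift [83.9  8.   5.9]
axes y [-0.403  0.915 -0.003] z [ 0.915  0.403 -0.004] q [-0.56  0.1   1.81 -0.01  1.23 -0.97]
(400, 800, 3)
```

View pics/c4.png

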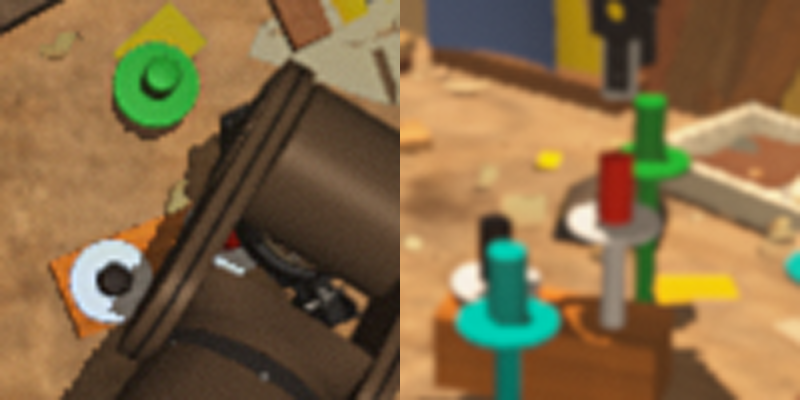

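arm_command:
  commands:
    - [[5,8,6,-0.008,-0.004,0.003,50],[5,0,0,0,0,0,50],[10,0,0,0,0,0,50],[0,0,0,0,0,0,50],[0,0,0,0,0,0,50]]

```text
t: 5.5
tool_pos: [0.5461, -0.2031, 0.201]
tcp_rot: [-0.339, 1.542, 0.339]
ft_force: [-0.9, -0.4, 0.6]
finger_gap: 0.0498
```

Run:
```python
from h import *
plan([.5455,-.211,.137],[.912,.41])
```

```text
t 5.5 tcp [ 546.1 -203.1  201. ] F [-0.9 -0.4  0.6] gap 49.8
tool shift [64.  -6.9 -4. ] turn [0.01  0.002 0.   ] after-turn shift [64.  -6.9 -3.8]
axes y [-0.419  0.908 -0.   ] z [0.908 0.419 0.002] q [-0.53  0.11  1.84  0.    1.19 -0.96]
```

arm_command:
  commands:
    - [[4,-6,-3,0.01,0.002,0,50],[0,0,0,0,0,0,50],[8,0,0,0,0,0,50],[8,0,0,0,0,0,50],[0,0,0,0,0,0,50]]

```text
t: 6.12
tool_pos: [0.5459, -0.2108, 0.1797]
tcp_rot: [-0.331, 1.545, 0.329]
ft_force: [0.2, 0.2, -0.5]
finger_gap: 0.0497
```

Run:
```python
from h import *
plan([.5455,-.211,.137],[.912,.41])
```

```text
t 6.12 tcp [ 545.9 -210.8  179.7] F [ 0.2  0.2 -0.5] gap 49.7
tool shift [42.7  0.  -0.4] turn [-0.002 -0.     0.001] after-turn shift [42.7 -0.  -0.4]
axes y [-0.408  0.913 -0.001] z [ 0.913  0.408 -0.   ] q [-0.54  0.14  1.85 -0.    1.15 -0.96]
```

arm_command:
  commands:
    - [[12,0,0,0,0,0,50],[12,0,0,0,0,0,50],[10,0,0,0,0,0,50],[7,0,0,0,0,0,50],[0,0,0,0,0,0,50]]

```text
t: 6.75
tool_pos: [0.5455, -0.2105, 0.1348]
tcp_rot: [-0.33, 1.547, 0.33]
ft_force: [1.1, -0.3, -1.0]
finger_gap: 0.05
```

```bash
python3 - <<'E'
from h import *
plan([.5455,-.211,.137],[.912,.41])
E
python3 snap.py 5 "(260,130,360,230)" "(240,150,340,250)"
```

```text
t 6.75 tcp [ 545.5 -210.5  134.8] F [ 1.1 -0.3 -1. ] gap 50.0
tool shift [-2.2 -0.5 -0.2] turn [-0.002 -0.001 -0.001] after-turn shift [-2.2 -0.5 -0.2]
axes y [-0.409  0.913  0.001] z [ 0.913  0.409 -0.001] q [-0.54  0.19  1.88 -0.    1.07 -0.96]
(400, 800, 3)
```

View pics/c5.png

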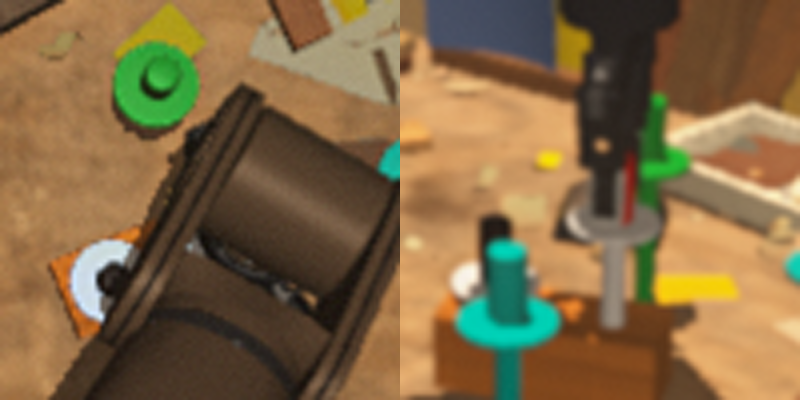

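The fingers straddle the red knob, with the tips just above its white flange at scene crop (615,220). I'll close on it.

arm_command:
  commands:
    - [[-1,0,0,0,0,0,0],[0,0,0,0,0,0,0],[0,0,0,0,0,0,0],[0,0,0,0,0,0,0],[0,0,0,0,0,0,0]]

```text
t: 7.48
tool_pos: [0.5465, -0.211, 0.138]
tcp_rot: [-0.332, 1.544, 0.328]
ft_force: [-0.3, -0.6, -0.4]
finger_gap: 0.0228
```

arm_command:
  commands:
    - [[-10,0,0,0,0,0,0],[-25,0,0,0,0,0,0],[-30,0,0,0,0,0,0],[-30,0,0,0,0,0,0],[-10,0,0,0,0,0,0]]

```text
t: 8.1
tool_pos: [0.5458, -0.2106, 0.2463]
tcp_rot: [-0.331, 1.545, 0.329]
ft_force: [-0.1, 0.1, -0.7]
finger_gap: 0.023
```

```bash
python3 - <<'E'
from h import *
plan([.502,.114,.335],[.912,.41])
E
python3 snap.py 6 "(260,130,360,230)" "(240,120,340,220)"
```

```text
t 8.1 tcp [ 545.8 -210.6  246.3] F [-0.1  0.1 -0.7] gap 23.0
tool shift [-89.1 314.   92.7] turn [-0.002  0.     0.001] after-turn shift [-88.7 314.   93.2]
axes y [-0.409  0.913 -0.001] z [0.913 0.409 0.   ] q [-0.54  0.08  1.79 -0.    1.27 -0.96]
(400, 800, 3)
```

View pics/c6.png

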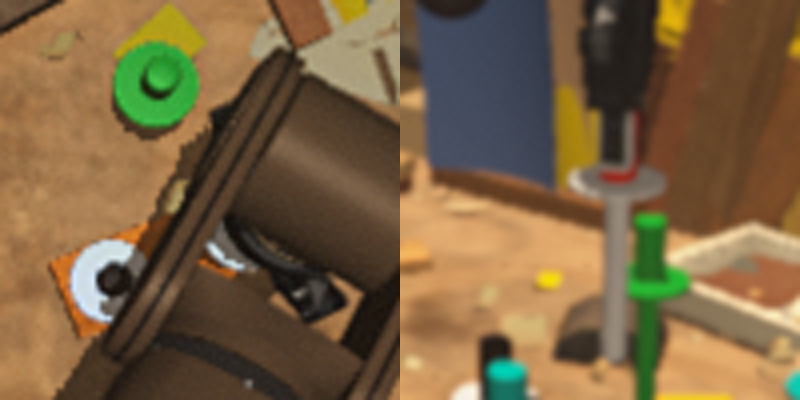

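arm_command:
  commands:
    - [[-35,0,0,0,0,0,0],[-35,5,2,0,0,0,0],[-12,35,10,0,0,0,0],[0,50,15,0,0,0,0],[0,50,15,0,0,0,0]]

```text
t: 8.82
tool_pos: [0.5238, -0.0638, 0.3197]
tcp_rot: [-0.317, 1.56, 0.334]
ft_force: [0.8, -0.5, -1.0]
finger_gap: 0.0224
```

Run:
```python
from h import *
plan([.502,.114,.335],[.912,.41])
```

```text
t 8.82 tcp [523.8 -63.8 319.7] F [ 0.8 -0.5 -1. ] gap 22.4
tool shift [-13.6 171.7  51.3] turn [-0.009 -0.011 -0.013] after-turn shift [-15.3 171.1  53. ]
axes y [-0.402  0.916  0.013] z [ 0.916  0.402 -0.011] q [-0.31 -0.09  1.82  0.    1.43 -0.73]
```

arm_command:
  commands:
    - [[-6,48,14,-0.009,-0.011,-0.013,0],[-6,48,15,0,0,0,0],[0,38,12,0,0,0,0],[0,18,5,0,0,0,0],[0,5,2,0,0,0,0]]

```text
t: 9.45
tool_pos: [0.4985, 0.1073, 0.3229]
tcp_rot: [-0.332, 1.558, 0.34]
ft_force: [0.4, -0.2, -2.1]
finger_gap: 0.0225
```

Run:
```python
from h import *
plan([.502,.114,.335],[.912,.41])
```

```text
t 9.45 tcp [498.5 107.3 322.9] F [ 0.4 -0.2 -2.1] gap 22.5
tool shift [-12.1   4.7   5.8] turn [ 0.005 -0.012 -0.008] after-turn shift [-12.1   4.7   5.9]
axes y [-0.414  0.91   0.008] z [ 0.91   0.414 -0.012] q [ 0.01 -0.13  1.86  0.    1.43 -0.42]
```

arm_command:
  commands:
    - [[-4,4,5,0.005,-0.012,-0.008,0],[0,0,0,0,0,0,0],[0,1,1,0,0,0,0],[0,0,0,0,0,0,0],[0,0,0,0,0,0,0]]

```text
t: 10.07
tool_pos: [0.5025, 0.1123, 0.3252]
tcp_rot: [-0.329, 1.548, 0.328]
ft_force: [0.0, 0.7, -1.9]
finger_gap: 0.0224
```

```bash
python3 - <<'E'
from h import *
plan([.502,.114,.335],[.912,.41])
E
python3 snap.py 7 "(150,150,250,250)" "(140,100,240,200)"
```

```text
t 10.07 tcp [502.5 112.3 325.2] F [ 0.   0.7 -1.9] gap 22.4
tool shift [-9.8  1.8  0.2] turn [-0.004 -0.002  0.001] after-turn shift [-9.8  1.8  0.3]
axes y [-0.407  0.914 -0.001] z [ 0.914  0.407 -0.002] q [ 0.02 -0.13  1.85 -0.    1.42 -0.4 ]
(400, 800, 3)
```

View pics/c7.png

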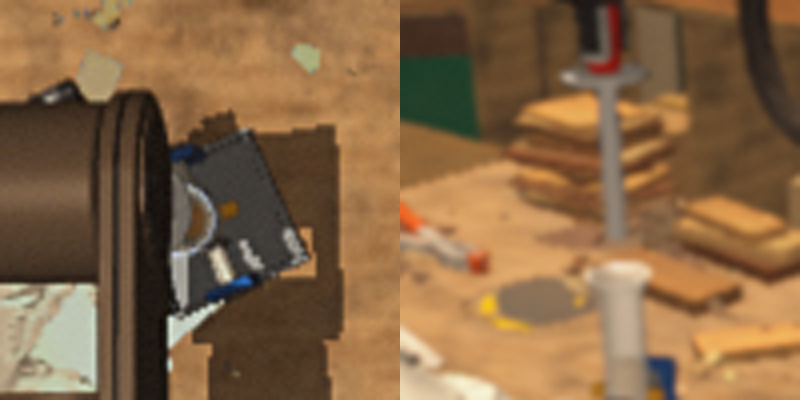

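```bash
python3 - <<'E'
from h import *
s=pickle.load(open('scene7.pkl','rb'))
for x,y in((.502,.114),(.5025,.1123)):
  p=proj(s,[[x,y,z] for z in(.31,.192,.165,.08)]);print(((p-[140,100]+.375)*4+[400,0]).round(0).tolist())
E
python3 - <<'E'
import cv2
b=cv2.imread('pics/c7.png')[:,400:]
cv2.imwrite('pics/c7z.png',cv2.resize(b[60:340,130:330],None,fx=2.1,fy=2.1,interpolation=cv2.INTER_CUBIC))
E
```

```text
[[605.0, 80.0], [618.0, 240.0], [621.0, 275.0], [630.0, 381.0]]
[[608.0, 80.0], [620.0, 240.0], [623.0, 275.0], [632.0, 381.0]]
```

View pics/c7z.png

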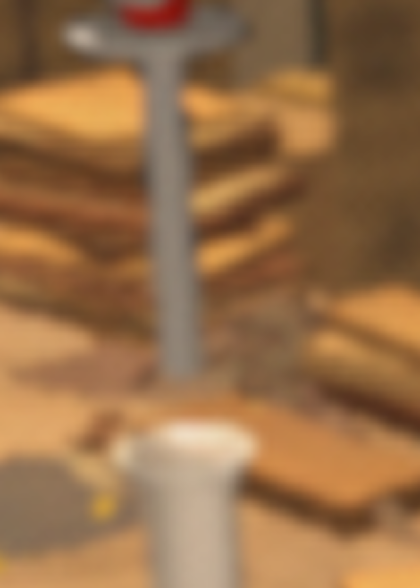

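arm_command:
  commands:
    - [[8,1,0,-0.004,-0.002,0,0],[12,0,0,0,0,0,0],[14,0,0,0,0,0,0],[14,0,0,0,0,0,0],[4,0,0,0,0,0,0]]

```text
t: 10.8
tool_pos: [0.5012, 0.1133, 0.2683]
tcp_rot: [-0.332, 1.548, 0.332]
ft_force: [-0.8, 0.6, -2.6]
finger_gap: 0.0225
```

```bash
python3 - <<'E'
from h import *
plan([.502,.114,.18],[.912,.41])
E
python3 snap.py 8 "(150,150,250,250)" "(140,100,240,200)"
```

```text
t 10.8 tcp [501.2 113.3 268.3] F [-0.8  0.6 -2.6] gap 22.5
tool shift [88.3  0.3  1.2] turn [ 0.001 -0.002 -0.   ] after-turn shift [88.3  0.3  1. ]
axes y [-0.411  0.912  0.   ] z [ 0.912  0.411 -0.002] q [ 0.02 -0.1   1.92 -0.    1.32 -0.4 ]
(400, 800, 3)
```

View pics/c8.png

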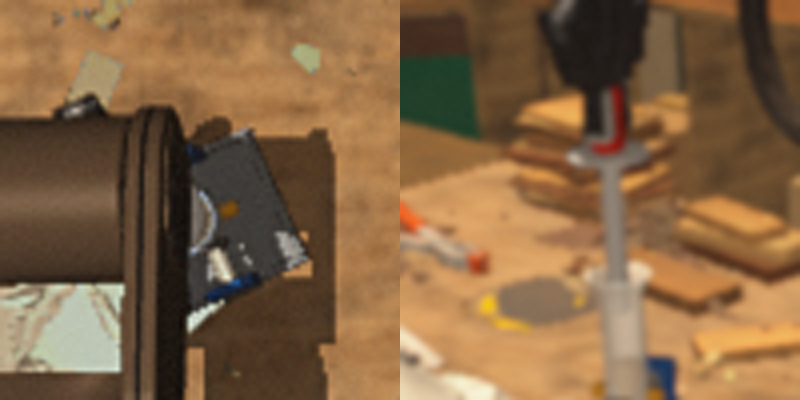

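arm_command:
  commands:
    - [[12,0,1,0,0,0,0],[12,0,0,0,0,0,0],[8,0,0,0,0,0,0],[6,0,0,0,0,0,0],[6,0,0,0,0,0,0]]

```text
t: 11.52
tool_pos: [0.5038, 0.1137, 0.2247]
tcp_rot: [-0.333, 1.543, 0.331]
ft_force: [-0.9, -0.2, 6.3]
finger_gap: 0.0227
```

Run:
```python
from h import *
plan([.502,.114,.18],[.912,.41])
```

```text
t 11.53 tcp [503.8 113.7 224.7] F [-0.9 -0.2  6.3] gap 22.7
tool shift [44.7  1.1 -1.5] turn [0.001 0.002 0.002] after-turn shift [44.7  1.  -1.5]
axes y [-0.411  0.912 -0.002] z [0.912 0.411 0.002] q [ 0.03 -0.06  1.97 -0.    1.23 -0.4 ]
```

arm_command:
  commands:
    - [[8,1,-1,0,0,0,0],[8,0,0,0,0,0,0],[8,0,0,0,0,0,0],[8,0,0,0,0,0,0],[6,0,0,0,0,0,0]]

```text
t: 12.15
tool_pos: [0.5029, 0.1142, 0.1847]
tcp_rot: [-0.333, 1.541, 0.331]
ft_force: [0.2, -0.3, -2.0]
finger_gap: 0.0226
```

```bash
python3 - <<'E'
from h import *
plan([.502,.114,.18],[.912,.41])
E
python3 snap.py 9 "(150,150,250,250)" "(140,130,240,230)"
```

```text
t 12.15 tcp [502.9 114.2 184.7] F [ 0.2 -0.3 -2. ] gap 22.6
tool shift [ 4.7  0.2 -0.9] turn [0.001 0.003 0.002] after-turn shift [ 4.7  0.2 -0.8]
axes y [-0.411  0.912 -0.002] z [0.912 0.411 0.003] q [ 0.03 -0.03  2.01 -0.    1.15 -0.4 ]
(400, 800, 3)
```

View pics/c9.png

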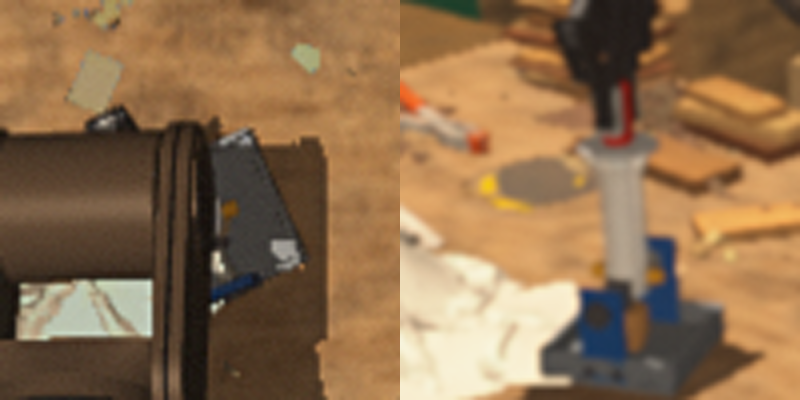

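The plug is out of the tube and in the tray, at scene crop (635,325), and the flange is almost on the mouth. I'll seat the rod gently.

arm_command:
  commands:
    - [[3,0,0,0,0,0,0],[2,0,0,0,0,0,0],[2,0,0,0,0,0,0],[2,0,0,0,0,0,0],[2,0,0,0,0,0,0]]

```text
t: 12.88
tool_pos: [0.5027, 0.114, 0.18]
tcp_rot: [-0.334, 1.544, 0.331]
ft_force: [-5.5, -0.5, 6.8]
finger_gap: 0.0227
```

```bash
python3 - <<'E'
from h import *
plan([.502,.114,.18],[.912,.41])
E
python3 snap.py 10 "(150,150,250,250)" "(140,130,240,230)"
```

```text
t 12.88 tcp [502.7 114.  180. ] F [-5.5 -0.5  6.8] gap 22.7
tool shift [-0.   0.3 -0.7] turn [0.002 0.    0.002] after-turn shift [-0.   0.3 -0.7]
axes y [-0.412  0.911 -0.002] z [0.911 0.412 0.   ] q [ 0.03 -0.02  2.01 -0.    1.15 -0.4 ]
(400, 800, 3)
```

View pics/c10.png

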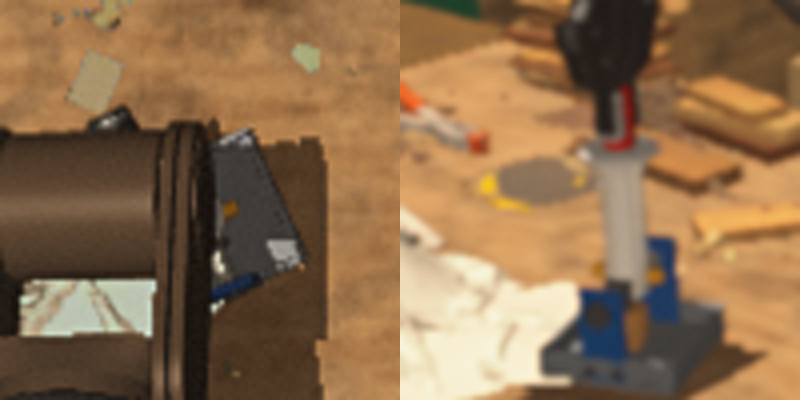

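It is seated at TCP z 0.180, as predicted, with about 9 N of contact. I'll release and rise.

arm_command:
  commands:
    - [[1,0,0,0,0,0,0],[0,0,0,0,0,0,60],[0,0,0,0,0,0,60],[0,0,0,0,0,0,60],[0,0,0,0,0,0,60]]

```text
t: 13.6
tool_pos: [0.5039, 0.1141, 0.1801]
tcp_rot: [-0.335, 1.541, 0.33]
ft_force: [-0.6, -0.8, 0.2]
finger_gap: 0.0598
```

arm_command:
  commands:
    - [[-10,0,0,0,0,0,60],[-20,0,0,0,0,0,60],[-30,0,0,0,0,0,60],[-35,0,0,0,0,0,60],[-20,0,0,0,0,0,60]]

```text
t: 14.22
tool_pos: [0.5026, 0.1143, 0.2988]
tcp_rot: [-0.334, 1.543, 0.331]
ft_force: [0.1, 0.8, -0.0]
finger_gap: 0.0598
```

arm_command:
  commands:
    - [[0,20,0,0,0,0,60],[0,50,0,0,0,0,60],[0,50,0,0,0,0,60],[0,30,0,0,0,0,60],[0,0,0,0,0,0,60]]

```text
t: 14.85
tool_pos: [0.4362, 0.2579, 0.2976]
tcp_rot: [-0.333, 1.543, 0.331]
ft_force: [0.5, -0.1, 0.1]
finger_gap: 0.0597
```

```bash
python3 - <<'E'
from h import *
plan([.502,.114,.18],[.912,.41])
E
python3 snap.py 11 "(150,150,250,250)" "(140,130,240,230)"
```

```text
t 14.85 tcp [436.2 257.9 297.6] F [ 0.5 -0.1  0.1] gap 59.7
tool shift [ 117.9 -158.     0.6] turn [0.001 0.002 0.002] after-turn shift [ 117.6 -158.2    1. ]
axes y [-0.411  0.912 -0.002] z [0.912 0.411 0.002] q [ 0.33 -0.14  1.91 -0.    1.37 -0.09]
(400, 800, 3)
```

View pics/c11.png

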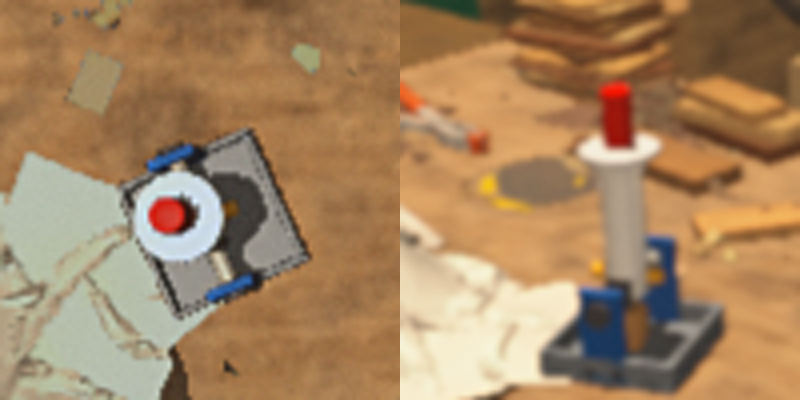

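The rod stands in the tube with its flange on the mouth, at scene crop (620,148). The plug is in the tray and the gripper is clear. I'll check the heights numerically.

Run:
```python
from h import *
t=pickle.load(open('top11.pkl','rb'));s=pickle.load(open('scene11.pkl','rb'))
T=blobs(t,white,(175,185,210,220))[0];S=blobs(s,red,(180,140,210,172))[0];TR=blobs(t,red,(175,185,210,220))[0]
print(T,S,TR)
a=TR[0][0]; b=S[0]; top=(b[0][0]-.3,b[1][1]+1)
print('knob top',tri(t,a,s,top),'expect z .215')
x,y,w,h,_=max(T,key=lambda q:q[1][4])[1];c=(x+(w-1)/2,y+(h-1)/2);print('flange top@.170',c,plane(t,c,.170))
```

```text
[(array([194.46, 203.95]), array([183, 193,  23,  22, 276], dtype=int32)), (array([177.08, 201.62]), array([175, 196,   7,  12,  53], dtype=int32)), (array([182.46, 215.48]), array([178, 210,  11,  10,  56], dtype=int32))] [(array([193.69, 157.53]), array([189, 150,   9,  16, 114], dtype=int32))] [(array([191.42, 203.37]), array([187, 200,   9,   8,  57], dtype=int32))]
knob top (array([0.50284855, 0.11373077, 0.21798125]), np.float64(0.002236745703917882)) expect z .215
flange top@.170 (np.float64(194.0), np.float64(203.5)) [0.5045188  0.11436728 0.17      ]
```

```bash
python3 -c "
from workcell import ctrl
print(ctrl.finish_job())"
```

```text
the job is handed in; nothing more can be done
None
```

The job is done as asked and was handed in at about 15 s of the 56 s allowed.

- **Tube:** I pushed it upright with closed fingers until it met its stop at about 18 N. The mouth then measured (0.502, 0.114), where an upright tube should have it.
- **Rod:** I pulled the red-knob rod from the rack and lowered it into the tube. The plug resisted with about 9 N and came free. I pressed the rod down to a TCP height of 0.180 m, the predicted seat, where I felt about 9 N of contact, then released it and moved clear.

**Last checks:** the final pictures show the tube upright, the flange on the mouth and the plug in the tray, with the gripper well away.

One reading disagreed slightly. The knob top came out at 0.218 m against an expected 0.215 m, with the two camera rays missing each other by 2.2 mm. The upright mouth had read 2 mm high in the same way, so I took this as camera calibration bias and not a raised rod.

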